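Lock the drying peg into the drainer rail

TASK

Fit the orange-topped drying peg to the drainer's metal rail: lower its T-shaped foot into the slot near the black-capped end farther from the red bands, slide it along with the foot in the slot to the hidden notch somewhere between the two red bands, and there turn it a quarter turn so that the foot locks crosswise under the lips, then let go. The foot can turn only at the notch, which has to be found by feel, so turn gently and do not force it; leave the other things on the drainer where they are.

Things in the scene. Friction and masses are not known exactly. Their poses are not given: they have to be found in the camera images.
- peg_mid (a point): The loose drying peg, upright, 74 mm tall, 91 to 169 g. This point is on its axis, 37 mm above its underside; z up, x along both the T-foot and the grip bar, which are parallel (half a turn makes no difference). Orange grip bar at the top: 40 mm long (x), 14 mm wide (y), 26 mm high, its middle 24 mm above this point.
- peg: The same peg; origin at the centre of its underside, same axes. From the bottom: steel T-foot 0 to 7 mm, 30 mm long (x), 12 mm wide (y), round ends; shank 10 mm in diameter, 7 to 16.5 mm; round collar 32 mm in diameter, 16.5 to 24 mm; white neck 14 mm in diameter, 24 to 48 mm; grip bar 48 to 74 mm.
- rail: Fixed aluminium rail with black end caps, 240 mm long (x), 49 mm wide (y), 18 mm high; origin at the centre of its underside, z up, x along the slot towards the red bands. Slot centred on y = 0, x from -115 to +115 mm, 15 mm wide, widened to 19 mm at the very top by 45 degree chamfers 2 mm deep. Lips 5 mm thick; below them a channel 10 mm high, its floor 3 mm above the underside.
- slot_entry (a point): Point on the slot's centre line, level with the rail's top, 85 mm from the rail's centre on the side away from the red bands: a good place to lower the foot in. Axes as the rail's. With the foot on the channel floor peg_mid is 22 mm above this point's height, the collar 1.5 mm above the lips, and the foot has 3 mm of height to spare under the lips.
- bands (a point): Point on the slot's centre line level with the rail's top, half-way between the two red bands (68 mm apart; 10 mm beyond the rail's centre); axes as the rail's. The unseen notch under the lips is 29 mm long and 35 mm wide; its middle is anywhere within 30 mm of this point along the slot. With the peg's axis within about 2 mm of its middle the foot turns freely, either way round.
- rail_end (a point): Point on the slot's centre line level with the rail's top, at the end near the red bands (120 mm from the rail's centre); axes as the rail's. Outside the notch the channel is as narrow as the slot (15 mm), and the foot binds on its walls after about 0.17 rad of turn, felt as a moment about the vertical; 0.05 rad more can press with over 30 N.
- drainer: The slate-coloured composite drainer, a fixed slab 560 x 900 mm, 10 mm thick, on the worktop (z = 0); origin at the centre of its underside. The peg, the rail and the other things stand on its top.
- casserole: Loose glass casserole dish, 160 x 220 mm, 65 mm high, lugs at the two y ends (270 mm over them); origin under its centre.
- masher: Loose potato masher standing on its round steel foot (84 mm in diameter), 220 mm tall; origin under its centre.
- ramekin: Loose white ceramic ramekin, 84 mm in diameter, 50 mm high; origin under its centre.
- funnel: Loose yellow plastic funnel standing mouth down, 110 mm in diameter, 105 mm high; origin under its centre.
- mug: Loose blue mug, 80 mm in diameter, 90 mm high, handle to its +y; origin under its centre.
- brush: Loose dish brush lying along its x axis, handle to -x; origin under its middle.

How it is judged:
On the way, in this order (a step that is already met when the one before it is completed fails the run):
1. the T-foot is down in the slot, along it, well short of the red bands (z of peg_mid in the frame of rail between 0.037 and 0.044 m and y of peg_mid in the frame of rail between -0.005 and 0.005 m and angle between peg_mid's own z axis and vertical below 0.12 rad and x of peg_mid in the frame of rail between -0.12 and -0.045 m and angle between the x axis of peg_mid and the x axis of rail, either way round below 0.3 rad), for 0.1 s.
2. slid along the slot to the stretch between the red bands, the foot still along the slot (z of peg_mid in the frame of rail between 0.037 and 0.044 m and y of peg_mid in the frame of rail between -0.005 and 0.005 m and angle between peg_mid's own z axis and vertical below 0.12 rad and x of peg_mid in the frame of rail above -0.12 m and angle between the x axis of peg_mid and the x axis of rail, either way round below 0.3 rad and x of peg_mid in the frame of rail above -0.028 m), for 0.05 s.
3. turned a quarter turn there: the foot is within 0.2 rad of square across the slot, under the lips (z of peg_mid in the frame of rail between 0.037 and 0.044 m and y of peg_mid in the frame of rail between -0.005 and 0.005 m and angle between peg_mid's own z axis and vertical below 0.12 rad and x of peg_mid in the frame of rail above -0.12 m and angle between the x axis of peg_mid and the y axis of rail, either way round below 0.2 rad and x of peg_mid in the frame of rail above -0.034 m), for 0.2 s.
At the end, for the whole second after the job is handed in: The peg stands upright (within 0.12 rad) in the rail between the red bands, its T-foot below the lips, within 5 mm of the slot's centre line and turned to within 0.2 rad of square across the slot, at rest and released (all of step 3 and linear speed of peg below 0.01 m/s); the robot touches nothing.
It fails at once if the peg is forced on the rail (contact over 45 N in all) (contact force between peg and rail above 45 N).
It fails at once if another thing on the drainer (casserole, masher, ramekin, funnel, mug, brush) is moved more than 20 mm (distance of any of casserole, masher, ramekin, funnel, mug, brush from where it was at the start of the episode above 0.02 m).
It also fails if it takes over 72 s, if anything falls off the work surface, if the arm or the gripper's body presses on something with over 40 N, if the wrist force passes 120 N, or if a joint passes its speed limit or range.

ROBOT

A 6-joint arm with a two-finger parallel gripper is mounted at the origin on the work surface. World frame = base frame: x ahead of the robot, y to its left, z up, the work surface at z = 0. Lengths are in m, angles in rad, forces in N, time in s.
With the tool pointing down it reaches from about 0.325 to 0.875 m from the base axis. Payload 4.4 kg.
Tool frame: the origin (TCP) lies midway between the tips of the shut fingers; the grasp point (between the pads) lies 19 mm behind it; x points along the fingers, z is the direction in which the jaws open and shut, and the axes are right-handed (so a half turn about x gives the same grasp; the last joint's range is limited). The gripper opens to 85 mm and grips with 20 to 120 N. Pads are 22 mm wide; open, the fingers measure 114 mm over their backs; the gripper's body (76 mm by 85 mm) begins 54 mm behind the grasp point. The pads swing forward as they close: fully open they stand 13 mm farther back than shut.
Start: joints at [0.987, 0.207, 1.542, -0, 1.393, -0.15], TCP at [0.242, 0.522, 0.231] pointing down, gripper open.
Joint ranges: [-2.73, 2.73], [-0.86, 2.22], [0.23, 2.46], [-1.11, 4.25], [0.08, 2.63], [-2.82, 2.82]. Speed limits (rad/s): [2.79, 2.79, 3.14, 3.14, 3.14, 3.14].

INTERFACE

Orientations are given as [roll, pitch, yaw] about the fixed x, y, z axes, in that order (R = Rz(yaw) Ry(pitch) Rx(roll)).
In Python, from station import env gives the robot as it stands. The module is installed in compiled form; this text tells all that it offers.
- The arm moves only by the tool jog_arm, never from a script. Its argument "targets" is a list of rows, each an object of numbers: "tx", "ty", "tz": the shift along the world's x, y, z in cm; "ax", "ay", "az": the turn, a rotation vector about the world's x, y, z in degrees; "jaw": the opening, from 0 (shut) to 1 (fully open). In form: [{"tx": .., "ty": .., "tz": .., "ax": .., "ay": .., "az": .., "jaw": ..}, ...]. A call has 1 to 8 rows; each row shifts and turns the pose as measured when the row begins; what a row does not reach is not made up. A row lasts 1/10 s, in which the tool goes at most 50 mm and 8.59 degrees, less where a joint would pass 70% of its speed; a pose out of reach is approached as far as the arm can. A call is refused whole if a number of a shift passes 5 or a number of a turn 8.59, either way. A call with a gripper value outside its range is refused whole. The fingers move at their own pace and stop on an object; "newtons" is the grip in N (left out, the last holds). Time passes only in rows, so rows that do not move let the fingers close. It gives the time, the measured TCP pose, the force and the opening at its end, in the units of the state.
- env.state(): the state, without advancing time (a new reading comes with each control period).
- env.snapshot(name): name is "side" or "top" or "wrist"; returns a dict with "image" (420x560x3 uint8, blue, green, red), "z_map" (420x560 float32, m along the optical axis (not along the pixel's ray), 0 where there is no reading), "intrinsics" (3x3 intrinsics, pixels), "R" (3x3) and "t" (3): a world point X has camera coordinates R X + t; the wrist camera has in their place "tool_from_camera" (4x4, takes a point from camera to tool coordinates, whose origin is the TCP and whose axes are the tool frame's). Camera axes: x right, y down, z forward; pixel columns grow to the right and rows downward; lengths in m; the calibration is good to about 2 mm. A picture is of the moment at which its call begins: read the wrist's pose just before it.
- env.close_job(): hands the job in, once; it reports no verdict.
Trained networks look in the newest picture that a camera, given by its name, has taken for a name from the list of things; names that differ only in an ending like _2 or _b are one class to them, and where a whole thing is asked for, a point or a joint stands for the part that bears it (a point fixed in the world has none). Each returns a list of dicts, best first, with "conf" (0 to 1); they miss things now and then, are a little off and sometimes report something else, mostly with a low value. They report only what shows in the picture. A call takes as long as a camera call.
- env.find_in(target, camera): "xy" ([column, row] in pixels, amid what is visible of it).
- env.outline_of(target, camera): "region" (420x560 bool, what is visible of it) and "xy" ([column, row] in pixels, amid what is visible of it).
- env.tip_of(target, camera): "xy" ([column, row] in pixels: a listed point, or the origin of a listed thing).
The state is a dict: "time_s": time; "joint_positions": joint angles; "joint_vel": joint speeds; "tau": joint torques, N m; "tool_pos": TCP position; "ee_rot": TCP orientation; "ft_force": force on the tool from outside, world axes, zero at the start; "wrist_torque": the same for the moment, N m; "grip_width": finger opening in m.
Only numpy, scipy, OpenCV 4.12 (cv2) and the standard library are available. Lean on these libraries where they do the work, as an engineer would, in place of code of your own. Each camera call takes 0.05 s, during which the arm holds its last target. There are 200 camera calls.

## Working session

There is one attempt and no reset: what is moved stays moved. The work goes in short steps, Python scripts to look and compute and a tool call to move; the robot and the scene stay as the last step left them, time stands still between calls to the robot, and variables do not carry over. Pictures are saved under pics/ and viewed, about 8 in all and at most 12, crops included, and the job is handed in when it is done.

Besides the shell and the picture viewer there is one more tool, called after "Request:" by a JSON object that holds its "op" and its "data", one argument or row to a line. jog_arm: Moves the arm, as the interface text tells. Its arguments: {"type":"object","properties":{"targets":{"type":"array"},"newtons":{"type":"number"}},"required":["targets"]}

```bash
mkdir -p pics
cat > h.py <<'E'
import numpy as np, cv2
from station import env
def w(s,u,v,z):  # pixel + world height -> world
    K,R,t=s["intrinsics"],s["R"],s["t"]
    d=R.T@np.linalg.inv(K)@[u,v,1]; c=-R.T@t
    return c+d*(z-c[2])/d[2]
def wd(s,u,v):
    u,v=int(round(u)),int(round(v)); z=s["z_map"][v,u]
    return s["R"].T@(np.linalg.inv(s["intrinsics"])@[u,v,1]*z-s["t"])
E
python3 - <<'E'
from h import *
print(env.state())
for c in ("top","side"):
    s=env.snapshot(c); cv2.imwrite(f"pics/{c}0.png",s["image"])
    print(c,"cam",-s["R"].T@s["t"])
    for n in ("peg_mid","slot_entry","bands","rail_end","rail"):
        for r in env.tip_of(n,c)[:2]:
            u,v=r["xy"]; z={"peg_mid":.047,"rail":.01}.get(n,.028)
            print(n,r["conf"],r["xy"],w(s,u,v,z).round(4),wd(s,u,v).round(4))
E
```

```text
{'time_s': 0.0, 'joint_positions': array([ 9.86498846e-01,  2.07448328e-01,  1.54298971e+00,  9.19030771e-07,
        1.39352405e+00, -1.50458918e-01]), 'joint_vel': array([-4.46696564e-05,  2.26889267e-03,  9.63373837e-04,  1.85887560e-03,
        4.46323171e-05,  1.35134090e-03]), 'tau': array([-3.65716842e-04, -3.83023059e+01, -2.91600466e+01, -5.05504559e-04,
        1.05052558e-02, -3.79174639e-05]), 'tool_pos': array([0.24125772, 0.52107731, 0.23009275]), 'ee_rot': array([ 2.99075211,  1.56842689, -2.1554756 ]), 'ft_force': array([ 0.03467677, -0.16309875, -0.12544086]), 'wrist_torque': array([-0.02876904,  0.0180949 , -0.03867911]), 'grip_width': 0.08545525501417713}
top cam [ 0.41726841 -0.01442276  1.16517871]
peg_mid 0.52 [365.9, 230.4] [ 0.5383 -0.2069  0.047 ] [ 0.5356 -0.2014  0.0801]
slot_entry 0.89 [201.2, 180.6] [0.6514 0.165  0.028 ] [0.653  0.1674 0.0155]
slot_entry 0.29 [105.3, 271.3] [0.4431 0.3724 0.028 ] [0.4431 0.3631 0.0573]
bands 0.55 [207.2, 219.6] [0.5615 0.1485 0.028 ] [0.5627 0.1514 0.0108]
rail_end 0.57 [367.5, 231.4] [ 0.5381 -0.2137  0.028 ] [ 0.5328 -0.2045  0.0866]
rail_end 0.56 [222.4, 268.9] [0.451  0.1112 0.028 ] [0.4513 0.1141 0.0094]
rail 0.72 [437.4, 190.0] [ 0.6379 -0.3803  0.01  ] [ 0.6375 -0.3787  0.0121]
rail 0.61 [212.3, 216.3] [0.5715 0.1395 0.01  ] [0.5693 0.1373 0.032 ]
side cam [ 0.19095752 -0.69969581  0.975576  ]
peg_mid 0.8 [301.3, 283.7] [ 0.5348 -0.2159  0.047 ] [ 0.5331 -0.2173  0.0489]
slot_entry 0.76 [266.8, 171.0] [0.6472 0.1639 0.028 ] [0.6538 0.1753 0.0152]
bands 0.93 [239.7, 179.7] [0.5638 0.1686 0.028 ] [0.564  0.1672 0.028 ]
rail_end 0.81 [208.2, 206.2] [0.4468 0.1184 0.028 ] [0.4484 0.125  0.0214]
rail 0.76 [247.0, 187.8] [0.575  0.1466 0.01  ] [0.5676 0.1304 0.0277]
```

View pics/top0.png

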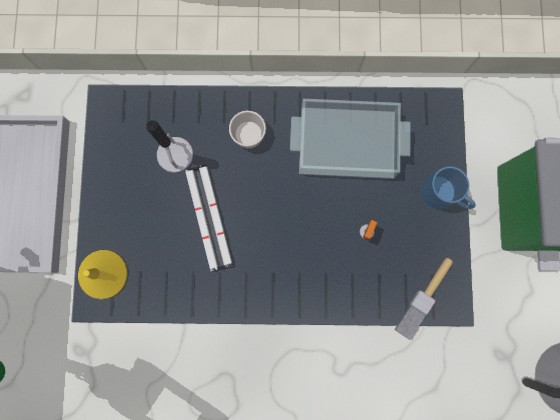

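View pics/side0.png

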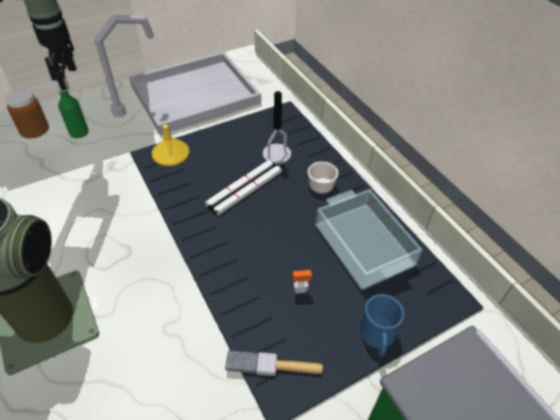

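The top view shows the rail's black caps at about (192,169) and (224,268), with red bands at about (198,209) and (207,238). The orange bar is at (371,229), and the masher stands at (175,155), near the entry end. The side view agrees. Next I'll measure the rail axis, the peg and the obstacles.

Run:
```python
from h import *
for c in ("top","side"):
    s=env.snapshot(c); im=s["image"].astype(int); hsv=cv2.cvtColor(s["image"],cv2.COLOR_BGR2HSV)
    def pts(m,z):
        v,u=np.nonzero(m); return np.array([w(s,a,b,z) for a,b in zip(u,v)])
    # red bands / orange bar
    sat=(hsv[...,1]>110)&(hsv[...,2]>110)
    org=sat&(hsv[...,0]>=4)&(hsv[...,0]<18)
    red=sat&((hsv[...,0]<8)|(hsv[...,0]>172))
    for r in env.outline_of("rail",c):
        m=r["region"]; 
        if m.sum()<300 or r["xy"][0]>300: continue
        k=m&(hsv[...,2]>120)|(m&red)
        p=pts(k,.028)[:,:2]; rc=cv2.minAreaRect(p.astype(np.float32)*1000)
        d=np.linalg.svd(p-p.mean(0),full_matrices=False)[2][0]
        print(c,"rail",r["conf"],rc,"yaw",np.arctan2(-d[1]*np.sign(d[0]),-abs(d[0])))
        n,l,st,ce=cv2.connectedComponentsWithStats((red&cv2.dilate(m.astype(np.uint8),np.ones((3,3))).astype(bool)).astype(np.uint8),connectivity=8)
        for i in range(1,n): print("  red",st[i,4],ce[i].round(1),w(s,*ce[i],.028).round(4))
        break
    for r in env.outline_of("peg",c)[:1]:
        m=cv2.dilate(r["region"].astype(np.uint8),np.ones((5,5))).astype(bool)&org
        v,u=np.nonzero(m); P=np.array([wd(s,a,b) for a,b in zip(u,v)]); 
        print(c,"peg",r["conf"],m.sum(),"z",np.percentile(P[:,2],[5,50,95]).round(3))
        p=pts(m,.084)[:,:2]; print(cv2.minAreaRect(p.astype(np.float32)*1000))
        print("org uv",u.mean(),v.mean())
        x0,y0=int(u.mean())-30,int(v.mean())-25
        cv2.imwrite(f"pics/peg_{c}.png",cv2.resize(s["image"][y0:y0+50,x0:x0+60],None,fx=8,fy=8))
    for n in ("masher","ramekin","funnel","casserole"):
        r=env.tip_of(n,c)
        if r: print(n,r[0]["conf"],w(s,*r[0]["xy"],.01).round(3))
    if c=="top": print("masher handle top",w(s,155,127,.23).round(3))
```

```text
top rail 0.81 ((567.4671020507812, 147.12071228027344), (236.64749145507812, 50.880760192871094), 15.778325080871582) yaw -2.8595301296623328
  red 8 [212.8 204.2] [0.5968 0.1369 0.028 ]
  red 7 [197.4 208.4] [0.5869 0.1715 0.028 ]
  red 10 [219.9 233.1] [0.5311 0.1189 0.028 ]
  red 10 [204.9 237.2] [0.5215 0.1524 0.028 ]
top peg 0.53 140 z [0.071 0.083 0.087]
((537.1728515625, -208.79092407226562), (16.154621124267578, 41.8510856628418), 63.452213287353516)
org uv 369.95 229.0
masher 0.92 [0.721 0.234 0.01 ]
ramekin 0.86 [0.77  0.057 0.01 ]
funnel 0.91 [0.437 0.383 0.01 ]
casserole 0.8 [ 0.746 -0.176  0.01 ]
masher handle top [0.714 0.225 0.23 ]
side rail 0.74 ((567.1920166015625, 144.0889892578125), (240.20028686523438, 59.75428771972656), 16.0192928314209) yaw -2.8574305878983908
side peg 0.65 204 z [0.012 0.08  0.086]
((534.1688842773438, -216.59402465820312), (29.579233169555664, 42.89383316040039), 67.40255737304688)
org uv 301.86764705882354 274.95588235294116
masher 0.9 [0.716 0.232 0.01 ]
ramekin 0.96 [0.773 0.073 0.01 ]
funnel 0.78 [0.437 0.398 0.01 ]
casserole 0.84 [ 0.751 -0.169  0.01 ]
```

```bash
cat >> h.py <<'E'
from scipy.spatial.transform import Rotation as Ro
def tool():
    s=env.state(); R=Ro.from_euler("xyz",s["ee_rot"]).as_matrix(); return s,R
def rep():
    s,R=tool(); print("t",round(s["time_s"],2),"p",s["tool_pos"].round(4),"down",R[:,0].round(4),"jaw deg",np.degrees(np.arctan2(R[1,2],R[0,2])).round(2),"F",s["ft_force"].round(2),"M",s["wrist_torque"].round(3),"w",round(s["grip_width"],4),"j",s["joint_positions"].round(3))
E
python3 -c "
from h import *
rep()"
```

```text
t 1.3 p [0.2417 0.5217 0.2313] down [-0. -0. -1.] jaw deg 65.15 F [0.53 1.06 0.12] M [-0.013  0.048 -0.012] w 0.0854 j [ 0.987  0.207  1.542 -0.     1.394 -0.151]
```

View pics/peg_top.png

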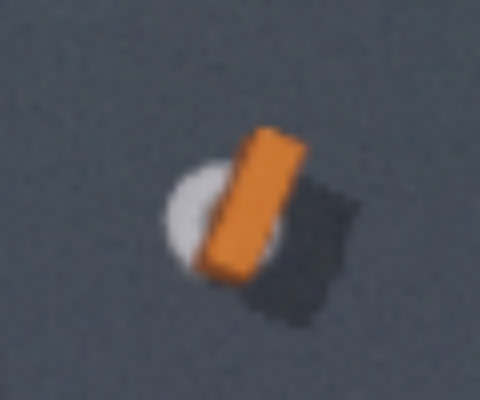

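The crop shows the orange bar along about -26° in the world, with the white collar below it. The jaw angle works out as j1 − j6, so a −90° turn at the rail is within range. Now I'll move over the peg.

Request:
{"op": "jog_arm", "data": {
  "targets": [
    {"tx": 1.8, "ty": -4.5},
    {"tx": 1.8, "ty": -4.5},
    {"tx": 1.8, "ty": -4.5},
    {"tx": 1.8, "ty": -4.5},
    {"tx": 1.8, "ty": -4.5},
    {"tx": 1.8, "ty": -4.5},
    {"tx": 1.8, "ty": -4.5},
    {"tx": 1.8, "ty": -4.5}
  ]
}}

```text
invalid input
```

Request:
{"op": "jog_arm", "data": {
  "targets": [
    {"tx": 1.8, "ty": -4.5},
    {"tx": 1.8, "ty": -4.5},
    {"tx": 1.8, "ty": -4.5},
    {"tx": 1.8, "ty": -4.5},
    {"tx": 1.8, "ty": -4.5},
    {"tx": 1.8, "ty": -4.5},
    {"tx": 1.8, "ty": -4.5},
    {}
  ]
}}

```text
invalid input
```

Request:
{"op": "jog_arm", "data": {
  "targets": [
    {"tx": 1.8, "ty": -4.5, "tz": 0, "ax": 0, "ay": 0, "az": 0, "jaw": 1},
    {"tx": 1.8, "ty": -4.5, "tz": 0, "ax": 0, "ay": 0, "az": 0, "jaw": 1},
    {"tx": 1.8, "ty": -4.5, "tz": 0, "ax": 0, "ay": 0, "az": 0, "jaw": 1},
    {"tx": 1.8, "ty": -4.5, "tz": 0, "ax": 0, "ay": 0, "az": 0, "jaw": 1},
    {"tx": 1.8, "ty": -4.5, "tz": 0, "ax": 0, "ay": 0, "az": 0, "jaw": 1},
    {"tx": 1.8, "ty": -4.5, "tz": 0, "ax": 0, "ay": 0, "az": 0, "jaw": 1},
    {"tx": 1.8, "ty": -4.5, "tz": 0, "ax": 0, "ay": 0, "az": 0, "jaw": 1},
    {"tx": 1.8, "ty": -4.5, "tz": 0, "ax": 0, "ay": 0, "az": 0, "jaw": 1}
  ]
}}

```text
time_s: 2.1
tool_pos: [0.3866, 0.1552, 0.2322]
ee_rot: [-0.571, 1.564, 0.58]
ft_force: [0.7, -0.0, 0.2]
grip_width: 0.0854
```

Request:
{"op": "jog_arm", "data": {
  "targets": [
    {"tx": 1.8, "ty": -4.6, "tz": 0, "ax": 0, "ay": 0, "az": 0, "jaw": 1},
    {"tx": 1.8, "ty": -4.6, "tz": 0, "ax": 0, "ay": 0, "az": 0, "jaw": 1},
    {"tx": 1.8, "ty": -4.6, "tz": 0, "ax": 0, "ay": 0, "az": 0, "jaw": 1},
    {"tx": 1.8, "ty": -4.6, "tz": 0, "ax": 0, "ay": 0, "az": 0, "jaw": 1},
    {"tx": 1.8, "ty": -4.6, "tz": 0, "ax": 0, "ay": 0, "az": 0, "jaw": 1},
    {"tx": 1.8, "ty": -4.6, "tz": 0, "ax": 0, "ay": 0, "az": 0, "jaw": 1},
    {"tx": 1.8, "ty": -4.6, "tz": -2, "ax": 0, "ay": 0, "az": 0, "jaw": 1},
    {"tx": 1.8, "ty": -4.6, "tz": -2, "ax": 0, "ay": 0, "az": 0, "jaw": 1}
  ]
}}

```text
time_s: 2.9
tool_pos: [0.5296, -0.213, 0.2015]
ee_rot: [-1.148, 1.548, -0.0]
ft_force: [0.5, -0.1, 0.2]
grip_width: 0.0859
```

Request:
{"op": "jog_arm", "data": {
  "targets": [
    {"tx": 0, "ty": 0, "tz": 0, "ax": 0, "ay": 0, "az": 0, "jaw": 1}
  ]
}}

```text
time_s: 3.0
tool_pos: [0.5293, -0.2175, 0.1982]
ee_rot: [-1.131, 1.552, 0.012]
ft_force: [-0.2, 0.3, -1.0]
grip_width: 0.0852
```

```bash
cat >> h.py <<'E'
def wrist(name=None):
    s,R=tool(); c=env.snapshot("wrist"); T=c["tool_from_camera"]
    # make R,t like the fixed cameras: X = R(T xc)+p
    Rw=R@T[:3,:3]; pw=R@T[:3,3]+s["tool_pos"]
    c["R"]=Rw.T; c["t"]=-Rw.T@pw
    if name: cv2.imwrite(f"pics/{name}.png",c["image"])
    return c
E
cat > peg.py <<'E'
from h import *
import sys
rep(); s=wrist(sys.argv[1]); hsv=cv2.cvtColor(s["image"],cv2.COLOR_BGR2HSV)
m=(hsv[...,1]>140)&(hsv[...,2]>100)&(hsv[...,0]>=3)&(hsv[...,0]<18)
n,l,st,ce=cv2.connectedComponentsWithStats(m.astype(np.uint8)); i=1+st[1:,4].argmax()
v,u=np.nonzero(l==i); P=np.array([wd(s,a,b) for a,b in zip(u,v)]); ok=s["z_map"][v,u]>0; P=P[ok]
zt=np.percentile(P[:,2],90); P=P[abs(P[:,2]-zt)<.004]
print("px",ce[i],"ztop",zt,"rect(mm)",cv2.minAreaRect((P[:,:2]*1000).astype(np.float32)))
for r in env.tip_of("peg_mid","wrist")[:2]: print(r, w(s,*r["xy"],.047))
E
python3 peg.py w1
```

```text
t 3.0 p [ 0.5293 -0.2175  0.1982] down [ 1.890e-02  2.000e-04 -9.998e-01] jaw deg 65.46 F [-0.24  0.3  -0.95] M [0.042 0.085 0.049] w 0.0852 j [-0.547  0.218  1.598  0.01   1.309 -1.692]
px [286.03070175 185.80263158] ztop 0.08340470219596337 rect(mm) ((537.8715209960938, -210.56773376464844), (13.275596618652344, 40.1417350769043), 66.6188735961914)
{'xy': [288.1, 183.8], 'conf': 0.61} [ 0.53610767 -0.20840125  0.047     ]
```

Request:
{"op": "jog_arm", "data": {
  "targets": [
    {"tx": 0.8, "ty": 0.7, "tz": -3, "ax": 0, "ay": 1.1, "az": 1, "jaw": 1},
    {"tx": 0, "ty": 0, "tz": -3, "ax": 0, "ay": 0, "az": 0, "jaw": 1},
    {"tx": 0, "ty": 0, "tz": 0, "ax": 0, "ay": 0, "az": 0, "jaw": 1}
  ]
}}

```text
time_s: 3.4
tool_pos: [0.5386, -0.2039, 0.1433]
ee_rot: [-1.206, 1.564, -0.04]
ft_force: [-0.8, 0.3, -0.8]
grip_width: 0.0853
```

```bash
python3 peg.py w2
```

```text
t 3.4 p [ 0.5386 -0.2039  0.1433] down [ 6.5e-03 -3.0e-04 -1.0e+00] jaw deg 66.82 F [-0.79  0.3  -0.79] M [0.005 0.012 0.002] w 0.0853 j [-0.514  0.29   1.63   0.003  1.216 -1.681]
px [265.93370166 236.44751381] ztop 0.08423792944024368 rect(mm) ((539.53515625, -210.82766723632812), (13.694008827209473, 36.075538635253906), 66.2145004272461)
{'xy': [268.1, 208.4], 'conf': 0.81} [ 0.53898081 -0.20999878  0.047     ]
```

View pics/w2.png

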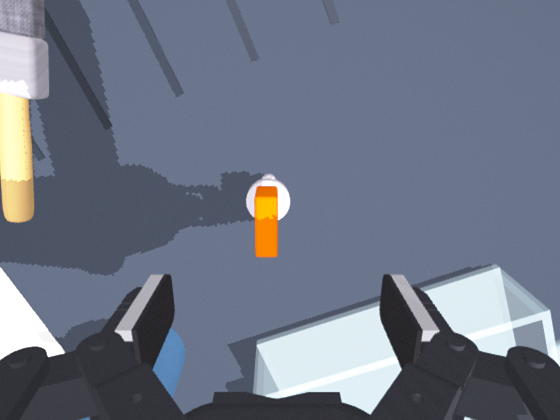

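The wrist picture shows the bar at (266,236), aligned between the open jaws with nothing else between them. Descending.

Request:
{"op": "jog_arm", "data": {
  "targets": [
    {"tx": 0, "ty": -0.65, "tz": -1, "ax": 0, "ay": 0.4, "az": 0, "jaw": 1},
    {"tx": 0, "ty": 0, "tz": 0, "ax": 0, "ay": 0, "az": 0, "jaw": 1},
    {"tx": 0, "ty": 0, "tz": 0, "ax": 0, "ay": 0, "az": 0, "jaw": 1}
  ]
}}

```text
time_s: 3.8
tool_pos: [0.5442, -0.2131, 0.1428]
ee_rot: [-1.725, 1.554, -0.557]
ft_force: [0.6, -0.6, 0.1]
grip_width: 0.0854
```

```bash
python3 peg.py w3
```

```text
t 3.8 p [ 0.5442 -0.2131  0.1428] down [ 0.0145 -0.0091 -0.9999] jaw deg 66.9 F [ 0.63 -0.58  0.07] M [ 0.004 -0.011  0.044] w 0.0854 j [-5.210e-01  3.010e-01  1.617e+00 -1.000e-03  1.207e+00 -1.688e+00]
px [276.17944785 228.60582822] ztop 0.08418336461814943 rect(mm) ((545.3529663085938, -213.54653930664062), (13.837431907653809, 24.107147216796875), 66.44269561767578)
{'xy': [277.5, 191.7], 'conf': 0.73} [ 0.53660413 -0.20915274  0.047     ]
{'xy': [149.1, 339.2], 'conf': 0.36} [ 0.61054487 -0.35230011  0.047     ]
```

Run:
```python
from h import *
for i in range(4):
    rep(); env.snapshot("wrist")
rep()
```

```text
t 3.9 p [ 0.5439 -0.213   0.1424] down [ 0.0137 -0.0087 -0.9999] jaw deg 66.9 F [1.04 0.17 0.52] M [-0.01   0.058  0.005] w 0.0852 j [-5.210e-01  3.010e-01  1.617e+00 -1.000e-03  1.207e+00 -1.688e+00]
t 3.95 p [ 0.5437 -0.2129  0.1421] down [ 0.0133 -0.0084 -0.9999] jaw deg 66.9 F [0.08 0.32 0.3 ] M [-0.006  0.031  0.031] w 0.0853 j [-5.210e-01  3.020e-01  1.618e+00 -1.000e-03  1.207e+00 -1.688e+00]
t 4.0 p [ 0.5436 -0.2127  0.1419] down [ 0.0129 -0.0082 -0.9999] jaw deg 66.9 F [-0.79  0.69 -0.  ] M [-0.034 -0.043  0.002] w 0.085 j [-5.210e-01  3.020e-01  1.618e+00 -1.000e-03  1.206e+00 -1.688e+00]
t 4.05 p [ 0.5435 -0.2127  0.1417] down [ 0.0126 -0.008  -0.9999] jaw deg 66.9 F [0.05 0.24 0.21] M [ 0.004 -0.032  0.013] w 0.0853 j [-5.210e-01  3.020e-01  1.618e+00 -1.000e-03  1.206e+00 -1.688e+00]
t 4.1 p [ 0.5434 -0.2126  0.1415] down [ 0.0124 -0.0079 -0.9999] jaw deg 66.91 F [ 0.46  0.35 -0.99] M [0.007 0.014 0.003] w 0.0857 j [-5.210e-01  3.020e-01  1.618e+00 -1.000e-03  1.206e+00 -1.688e+00]
```

Request:
{"op": "jog_arm", "data": {
  "targets": [
    {"tx": -0.5, "ty": 0.2, "tz": -3, "ax": 0.4, "ay": 0.7, "az": 0, "jaw": 1},
    {"tx": 0, "ty": 0, "tz": -3, "ax": 0, "ay": 0, "az": 0, "jaw": 1},
    {"tx": 0, "ty": 0, "tz": -1.5, "ax": 0, "ay": 0, "az": 0, "jaw": 1}
  ]
}}

```text
time_s: 4.4
tool_pos: [0.5416, -0.2125, 0.069]
ee_rot: [-1.75, 1.56, -0.583]
ft_force: [-0.1, -0.0, -0.2]
grip_width: 0.0853
```

Run:
```python
from h import *
rep(); env.snapshot("wrist"); env.snapshot("wrist"); rep()
```

```text
t 4.4 p [ 0.5416 -0.2125  0.069 ] down [ 0.0089 -0.0059 -0.9999] jaw deg 66.9 F [-0.05 -0.04 -0.22] M [-0.023 -0.011 -0.017] w 0.0853 j [-5.220e-01  3.950e-01  1.665e+00 -1.000e-03  1.071e+00 -1.690e+00]
t 4.5 p [ 0.5404 -0.2118  0.0682] down [ 0.0056 -0.004  -1.    ] jaw deg 66.9 F [-0.09  0.56 -0.11] M [-0.013 -0.041  0.032] w 0.0855 j [-5.220e-01  3.960e-01  1.665e+00 -1.000e-03  1.073e+00 -1.690e+00]
```

Request:
{"op": "jog_arm", "data": {
  "targets": [
    {"tx": -0.3, "ty": 0.2, "tz": -1.5, "ax": 0.2, "ay": 0.3, "az": 0, "jaw": 1}
  ]
}}

```text
time_s: 4.6
tool_pos: [0.54, -0.2113, 0.0556]
ee_rot: [-1.715, 1.564, -0.547]
ft_force: [0.4, -0.2, 0.8]
grip_width: 0.0852
```

Run:
```python
from h import *
rep(); [env.snapshot("wrist") for i in range(3)]; rep()
```

```text
t 4.6 p [ 0.54   -0.2113  0.0556] down [ 0.0061 -0.0037 -1.    ] jaw deg 66.9 F [ 0.41 -0.22  0.79] M [-0.065 -0.042  0.021] w 0.0852 j [-0.522  0.413  1.672 -0.     1.049 -1.69 ]
t 4.75 p [ 0.5364 -0.2092  0.0522] down [-1.8e-03  8.0e-04 -1.0e+00] jaw deg 66.9 F [ 0.   -0.45  0.08] M [ 0.021  0.014 -0.082] w 0.0856 j [-0.522  0.416  1.677 -0.     1.051 -1.69 ]
```

Good. Closing gently on the bar.

Request:
{"op": "jog_arm", "data": {
  "newtons": 40,
  "targets": [
    {"tx": 0.1, "ty": -0.1, "tz": 0, "ax": 0, "ay": 0, "az": 0, "jaw": 0},
    {"tx": 0, "ty": 0, "tz": 0, "ax": 0, "ay": 0, "az": 0, "jaw": 0},
    {"tx": 0, "ty": 0, "tz": 0, "ax": 0, "ay": 0, "az": 0, "jaw": 0},
    {"tx": 0, "ty": 0, "tz": 0, "ax": 0, "ay": 0, "az": 0, "jaw": 0},
    {"tx": 0, "ty": 0, "tz": 0, "ax": 0, "ay": 0, "az": 0, "jaw": 0},
    {"tx": 0, "ty": 0, "tz": 0, "ax": 0, "ay": 0, "az": 0, "jaw": 0},
    {"tx": 0, "ty": 0, "tz": 0, "ax": 0, "ay": 0, "az": 0, "jaw": 0},
    {"tx": 0, "ty": 0, "tz": 0, "ax": 0, "ay": 0, "az": 0, "jaw": 0}
  ]
}}

```text
time_s: 5.55
tool_pos: [0.5398, -0.2115, 0.0555]
ee_rot: [-1.716, 1.567, -0.548]
ft_force: [-0.2, 0.6, -0.6]
grip_width: 0.0134
```

Run:
```python
from h import *
rep(); env.snapshot("wrist"); rep()
```

```text
t 5.55 p [ 0.5398 -0.2115  0.0555] down [ 0.0036 -0.0022 -1.    ] jaw deg 66.91 F [-0.15  0.62 -0.57] M [-0.022 -0.009  0.025] w 0.0134 j [-0.523  0.414  1.671 -0.     1.052 -1.69 ]
t 5.6 p [ 0.5398 -0.2115  0.0555] down [ 0.0036 -0.0022 -1.    ] jaw deg 66.91 F [0.38 0.76 0.26] M [ 0.007 -0.072  0.013] w 0.0131 j [-0.523  0.414  1.671 -0.     1.052 -1.69 ]
```

Request:
{"op": "jog_arm", "data": {
  "targets": [
    {"tx": 0, "ty": 0, "tz": 3, "ax": 0, "ay": 0, "az": 0, "jaw": 0},
    {"tx": 0, "ty": 0, "tz": 3, "ax": 0, "ay": 0, "az": 0, "jaw": 0},
    {"tx": 0, "ty": 0, "tz": 2, "ax": 0, "ay": 0, "az": 0, "jaw": 0},
    {"tx": 0, "ty": 0, "tz": 0, "ax": 0, "ay": 0, "az": 0, "jaw": 0}
  ]
}}

```text
time_s: 6.0
tool_pos: [0.5368, -0.2099, 0.1347]
ee_rot: [1.499, 1.567, 2.667]
ft_force: [1.2, -0.1, -1.9]
grip_width: 0.0135
```

Request:
{"op": "jog_arm", "data": {
  "targets": [
    {"tx": 0.8, "ty": 3.5, "tz": 0, "ax": 0, "ay": 0, "az": 4, "jaw": 0},
    {"tx": 0.8, "ty": 3.5, "tz": 0, "ax": 0, "ay": 0, "az": 4, "jaw": 0},
    {"tx": 0.8, "ty": 3.5, "tz": 0, "ax": 0, "ay": 0, "az": 4, "jaw": 0},
    {"tx": 0.8, "ty": 3.5, "tz": 0, "ax": 0, "ay": 0, "az": 4, "jaw": 0},
    {"tx": 0.8, "ty": 3.5, "tz": 0, "ax": 0, "ay": 0, "az": 4, "jaw": 0},
    {"tx": 0.8, "ty": 3.5, "tz": 0, "ax": 0, "ay": 0, "az": 4, "jaw": 0},
    {"tx": 0.8, "ty": 3.5, "tz": 0, "ax": 0, "ay": 0, "az": 4, "jaw": 0},
    {"tx": 0.8, "ty": 3.5, "tz": 0, "ax": 0, "ay": 0, "az": 4, "jaw": 0}
  ]
}}

```text
time_s: 6.8
tool_pos: [0.5951, 0.0753, 0.1229]
ee_rot: [1.542, 1.554, -3.003]
ft_force: [0.3, 0.1, -0.9]
grip_width: 0.0132
```

Run:
```python
from h import *
rep(); [env.snapshot("wrist") for i in range(3)]; rep()
```

```text
t 6.8 p [0.5951 0.0753 0.1229] down [-0.0166 -0.0023 -0.9999] jaw deg 99.58 F [ 0.31  0.06 -0.91] M [-0.009  0.009  0.026] w 0.0132 j [-0.017  0.375  1.564 -0.003  1.22  -1.754]
t 6.95 p [0.595  0.0761 0.1229] down [-0.0168 -0.0022 -0.9999] jaw deg 99.62 F [ 0.26  0.33 -2.47] M [-0.027  0.035 -0.019] w 0.0131 j [-0.016  0.375  1.563 -0.003  1.22  -1.753]
```

Request:
{"op": "jog_arm", "data": {
  "targets": [
    {"tx": 1.3, "ty": 3, "tz": 0, "ax": 0, "ay": -0.9, "az": 3, "jaw": 0},
    {"tx": 1.3, "ty": 3, "tz": 0, "ax": 0, "ay": 0, "az": 2, "jaw": 0},
    {"tx": 1.3, "ty": 3, "tz": 0, "ax": 0, "ay": 0, "az": 2, "jaw": 0}
  ]
}}

```text
time_s: 7.25
tool_pos: [0.6316, 0.1616, 0.1183]
ee_rot: [2.03, 1.56, -2.397]
ft_force: [-0.2, 0.3, -1.6]
grip_width: 0.0135
```

```bash
cat > look.py <<'E'
from h import *
import sys
[env.snapshot("wrist") for i in range(2)]
rep(); s=wrist(sys.argv[1]+"_w")
for n in ("peg_mid","slot_entry","bands","rail_end"):
    for r in env.tip_of(n,"wrist")[:1]: print("wrist",n,r["conf"],r["xy"],w(s,*r["xy"],.028).round(4))
for c in ("top","side"):
    s=env.snapshot(c); cv2.imwrite(f"pics/{sys.argv[1]}_{c}.png",cv2.resize(s["image"][110:290,150:390],None,fx=3,fy=3))
    for n in ("peg_mid",):
        for r in env.tip_of(n,c)[:1]: print(c,n,r["conf"],r["xy"])
E
python3 look.py a
```

```text
t 7.35 p [0.6324 0.1646 0.1184] down [-0.0062 -0.0053 -1.    ] jaw deg 106.54 F [-0.43 -0.71 -1.74] M [-0.001  0.018  0.038] w 0.0135 j [ 0.124  0.477  1.427 -0.005  1.244 -1.734]
wrist bands 0.59 [280.6, 91.3] [0.5584 0.1448 0.028 ]
side peg_mid 0.69 [265.3, 151.8]
```

View pics/a_w.png

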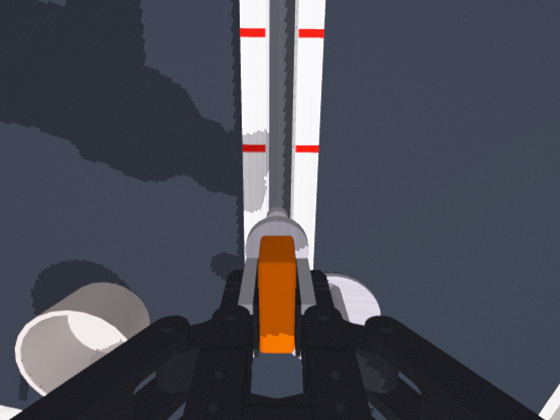

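The wrist view shows the rail running straight up the picture, the slot at column ~281, the red bands at rows 33 and 148, and the bar at column 277. I'll fit the slot line from it.

```bash
cat > slot.py <<'E'
from h import *
rep(); s=wrist(); im=s["image"]; hsv=cv2.cvtColor(im,cv2.COLOR_BGR2HSV)
A=[];O=[]
for v in range(5,200,3):
    m=(im[v].min(1)>175)|((hsv[v,:,1]>150)&(hsv[v,:,2]>150)&((hsv[v,:,0]<8)|(hsv[v,:,0]>172)))
    u=np.nonzero(m[200:350])[0]+200
    if len(u)<30: continue
    g=np.diff(u).argmax(); 
    e=[w(s,x,v,.028)[:2] for x in (u[0],u[g],u[g+1],u[-1])]
    O.append((e[0]+e[3])/2); A.append((e[1]+e[2])/2)
    if v%30==5: print(v,u[0],u[g],u[g+1],u[-1],(np.linalg.norm(e[3]-e[0])*1000).round(1),(np.linalg.norm(e[2]-e[1])*1000).round(1))
p=tool()[0]["tool_pos"][:2]
for n,Q in (("slot",A),("outer",O)):
    vx,vy,x0,y0=cv2.fitLine(np.array(Q,np.float32)*1000,cv2.DIST_HUBER,0,.01,.01).ravel()
    if vx>0: vx,vy=-vx,-vy
    d=np.array([x0,y0])/1000-p; 
    print(n,"yaw deg",np.degrees(np.arctan2(vy,vx)),"pt",x0,y0,"shift to line along rail +y (mm)",1000*(d@[-vy,vx]))
r=(hsv[...,1]>150)&(hsv[...,2]>150)&((hsv[...,0]<6)|(hsv[...,0]>174)); r[210:]=0
n,l,st,ce=cv2.connectedComponentsWithStats(r.astype(np.uint8))
for i in range(1,n):
    if st[i,4]>60: print("red",w(s,*ce[i],.028).round(4))
E
python3 slot.py
```

```text
t 7.8 p [0.6319 0.1614 0.1198] down [-0.006  -0.0065 -1.    ] jaw deg 106.35 F [-0.73  0.   -1.65] M [-0.001  0.006  0.04 ] w 0.0132 j [ 0.12   0.473  1.43  -0.006  1.245 -1.734]
5 244 273 300 328 48.4 15.6
35 245 273 299 327 48.4 15.3
65 246 273 298 325 47.8 15.1
95 246 272 298 324 48.3 16.1
125 247 272 297 323 48.3 15.9
155 248 272 296 321 47.6 15.7
185 249 272 296 320 47.5 16.1
slot yaw deg -164.1285 pt 552.0422 143.19676 shift to line along rail +y (mm) -4.067656751334528
outer yaw deg -163.8836 pt 563.7073 146.53606 shift to line along rail +y (mm) -4.387810853464615
red [0.5315 0.1192 0.028 ]
red [0.5219 0.1524 0.028 ]
red [0.5967 0.1379 0.028 ]
red [0.5872 0.1712 0.028 ]
```

Request:
{"op": "jog_arm", "data": {
  "targets": [
    {"tx": 0, "ty": 0.4, "tz": -2.5, "ax": 0.4, "ay": -0.4, "az": -0.3, "jaw": 0}
  ]
}}

```text
time_s: 7.95
tool_pos: [0.6361, 0.1656, 0.0995]
ee_rot: [-1.695, 1.559, 0.156]
ft_force: [0.7, 0.4, -1.7]
grip_width: 0.0134
```

```bash
python3 - <<'E'
from h import *
rep(); [env.snapshot("wrist") for i in range(3)]
E
python3 slot.py | grep -v red
```

```text
t 7.95 p [0.6361 0.1656 0.0995] down [ 0.0116  0.0018 -0.9999] jaw deg 106.01 F [ 0.69  0.44 -1.73] M [ 0.012 -0.056 -0.039] w 0.0134 j [ 0.123  0.494  1.445  0.     1.191 -1.727]
t 8.1 p [0.6298 0.1652 0.093 ] down [-4.1e-03 -2.0e-04 -1.0e+00] jaw deg 106.06 F [-0.58  0.56 -1.21] M [0.01  0.042 0.036] w 0.0134 j [ 0.124  0.499  1.452  0.     1.194 -1.728]
5 230 262 293 325 48.4 15.8
35 259 262 292 324 33.9 15.7
65 232 263 292 322 48.1 15.5
95 233 263 291 321 48.2 15.3
125 234 263 291 320 48.3 15.7
185 237 249 290 318 48.0 24.3
slot yaw deg -164.29547 pt 551.92834 143.14087 shift to line along rail +y (mm) 0.010238830167985657
outer yaw deg -163.81924 pt 553.6399 143.62094 shift to line along rail +y (mm) -0.656874927697948
```

Request:
{"op": "jog_arm", "data": {
  "targets": [
    {"tx": 0, "ty": 0, "tz": -1.4, "ax": 0, "ay": -0.2, "az": 0, "jaw": 0}
  ]
}}

```text
time_s: 8.25
tool_pos: [0.6342, 0.1656, 0.0835]
ee_rot: [-1.766, 1.561, 0.085]
ft_force: [0.6, -0.3, -1.3]
grip_width: 0.0135
```

```bash
cat > st.py <<'E'
from h import *
import sys
C=np.array([.5636,.1465]); a=np.radians(-164.0); ex=np.array([np.cos(a),np.sin(a)]); ey=np.array([-ex[1],ex[0]])
B=np.array([.5593,.1452])
def rr():
    rep(); s,R=tool(); p=s["tool_pos"][:2]
    print("  rail x mm",round(1000*((p-B)@ex)+10,1),"y mm",round(1000*((p-C)@ey),2),"F rail",(s["ft_force"][:2]@ex).round(2),(s["ft_force"][:2]@ey).round(2))
rr()
for i in range(int(sys.argv[1])): env.snapshot("wrist")
rr()
E
python3 st.py 3
```

```text
t 8.25 p [0.6342 0.1656 0.0835] down [ 9.7e-03  8.0e-04 -1.0e+00] jaw deg 106.06 F [ 0.61 -0.35 -1.34] M [ 0.034 -0.106 -0.   ] w 0.0135 j [ 0.124  0.511  1.457 -0.     1.164 -1.727]
  rail x mm -67.6 y mm 1.05 F rail -0.49 0.5
t 8.4 p [0.63   0.1652 0.0791] down [-4.e-04 -4.e-04 -1.e+00] jaw deg 106.07 F [-0.11  0.21 -2.47] M [-0.01   0.004  0.04 ] w 0.0133 j [ 0.124  0.514  1.462 -0.     1.165 -1.727]
  rail x mm -63.4 y mm 0.34 F rail 0.05 -0.23
```

Request:
{"op": "jog_arm", "data": {
  "targets": [
    {"tx": 0, "ty": 0.02, "tz": -1.1, "ax": 0, "ay": 0, "az": 0, "jaw": 0}
  ]
}}

```text
time_s: 8.5
tool_pos: [0.632, 0.1656, 0.07]
ee_rot: [-1.799, 1.566, 0.052]
ft_force: [0.8, -0.6, -0.8]
grip_width: 0.0132
```

```bash
python3 st.py 3
```

```text
t 8.5 p [0.632  0.1656 0.07  ] down [ 4.5e-03  2.0e-04 -1.0e+00] jaw deg 106.07 F [ 0.76 -0.56 -0.81] M [-0.035 -0.002 -0.03 ] w 0.0132 j [ 0.124  0.527  1.465 -0.     1.145 -1.727]
  rail x mm -65.5 y mm 0.46 F rail -0.58 0.75
t 8.65 p [0.6289 0.1653 0.0667] down [-3.1e-03 -7.0e-04 -1.0e+00] jaw deg 106.07 F [-0.38 -0.95 -1.89] M [-0.019 -0.023 -0.06 ] w 0.0136 j [ 0.124  0.529  1.469 -0.     1.147 -1.727]
  rail x mm -62.4 y mm -0.05 F rail 0.62 0.81
```

Request:
{"op": "jog_arm", "data": {
  "targets": [
    {"tx": 0, "ty": 0, "tz": -0.6, "ax": 0, "ay": -0.2, "az": 0, "jaw": 0}
  ]
}}

```text
time_s: 8.75
tool_pos: [0.6302, 0.1654, 0.0616]
ee_rot: [-1.966, 1.567, -0.114]
ft_force: [0.1, -1.2, -0.3]
grip_width: 0.0134
```

```bash
python3 st.py 3
```

```text
t 8.75 p [0.6302 0.1654 0.0616] down [ 3.3e-03 -4.0e-04 -1.0e+00] jaw deg 106.07 F [ 0.12 -1.17 -0.32] M [-0.011  0.033 -0.038] w 0.0134 j [ 1.240e-01  5.350e-01  1.473e+00 -1.000e-03  1.131e+00 -1.726e+00]
  rail x mm -63.7 y mm 0.19 F rail 0.21 1.16
t 8.9 p [0.6282 0.1652 0.06  ] down [-1.1e-03 -9.0e-04 -1.0e+00] jaw deg 106.07 F [ 0.26  0.32 -1.72] M [ 0.001  0.012 -0.064] w 0.0137 j [ 1.240e-01  5.360e-01  1.475e+00 -1.000e-03  1.132e+00 -1.726e+00]
  rail x mm -61.7 y mm -0.18 F rail -0.34 -0.23
```

Request:
{"op": "jog_arm", "data": {
  "targets": [
    {"tx": 0, "ty": 0, "tz": -0.2, "ax": 0, "ay": 0, "az": 0, "jaw": 0}
  ]
}}

```text
time_s: 9.0
tool_pos: [0.6287, 0.1653, 0.0584]
ee_rot: [2.862, 1.57, -1.57]
ft_force: [-1.0, -0.8, 15.5]
grip_width: 0.0133
```

```bash
python3 st.py 3
```

```text
t 9.0 p [0.6287 0.1653 0.0584] down [ 0.e+00 -8.e-04 -1.e+00] jaw deg 106.07 F [-0.97 -0.81 15.47] M [-0.016  0.047 -0.011] w 0.0133 j [ 1.240e-01  5.380e-01  1.475e+00 -1.000e-03  1.128e+00 -1.726e+00]
  rail x mm -62.2 y mm -0.1 F rail 1.16 0.51
t 9.15 p [0.6288 0.1653 0.0586] down [ 3.e-04 -7.e-04 -1.e+00] jaw deg 106.07 F [0.32 0.19 0.59] M [-0.011 -0.078  0.025] w 0.0133 j [ 1.240e-01  5.380e-01  1.475e+00 -1.000e-03  1.128e+00 -1.726e+00]
  rail x mm -62.4 y mm -0.08 F rail -0.36 -0.09
```

The foot is on the channel floor: contact was felt at TCP z 0.0585, as predicted. I'll lift it 1.2 mm and slide towards the bands.

Request:
{"op": "jog_arm", "data": {
  "targets": [
    {"tx": 0, "ty": 0, "tz": 0.15, "ax": 0, "ay": 0, "az": 0, "jaw": 0},
    {"tx": -0.87, "ty": -0.25, "tz": 0, "ax": 0, "ay": 0, "az": 0, "jaw": 0},
    {"tx": -0.87, "ty": -0.25, "tz": 0, "ax": 0, "ay": 0, "az": 0, "jaw": 0}
  ]
}}

```text
time_s: 9.45
tool_pos: [0.6112, 0.1601, 0.0602]
ee_rot: [-2.39, 1.57, -0.539]
ft_force: [-0.8, -0.2, -2.3]
grip_width: 0.0133
```

```bash
python3 st.py 3
```

```text
t 9.45 p [0.6112 0.1601 0.0602] down [ 1.1e-03 -7.0e-04 -1.0e+00] jaw deg 106.08 F [-0.78 -0.2  -2.27] M [-0.028  0.065 -0.049] w 0.0133 j [ 1.200e-01  5.020e-01  1.526e+00 -1.000e-03  1.112e+00 -1.731e+00]
  rail x mm -44.0 y mm 0.02 F rail 0.8 -0.02
t 9.6 p [0.611  0.1601 0.0602] down [ 8.e-04 -6.e-04 -1.e+00] jaw deg 106.07 F [-0.59 -0.05 -1.76] M [ 0.064 -0.01   0.044] w 0.0135 j [ 1.200e-01  5.020e-01  1.527e+00 -1.000e-03  1.112e+00 -1.731e+00]
  rail x mm -43.8 y mm -0.02 F rail 0.58 -0.11
```

Request:
{"op": "jog_arm", "data": {
  "targets": [
    {"tx": -0.96, "ty": -0.28, "tz": 0, "ax": 0, "ay": 0, "az": 0, "jaw": 0},
    {"tx": -0.96, "ty": -0.28, "tz": 0, "ax": 0, "ay": 0, "az": 0, "jaw": 0}
  ]
}}

```text
time_s: 9.8
tool_pos: [0.5919, 0.1544, 0.0606]
ee_rot: [-2.005, 1.568, -0.154]
ft_force: [-1.2, -0.0, -2.2]
grip_width: 0.0134
```

```bash
python3 st.py 2
```

```text
t 9.8 p [0.5919 0.1544 0.0606] down [ 2.7e-03 -4.0e-04 -1.0e+00] jaw deg 106.07 F [-1.17 -0.   -2.15] M [ 0.001  0.011 -0.02 ] w 0.0134 j [ 1.140e-01  4.650e-01  1.582e+00 -1.000e-03  1.092e+00 -1.737e+00]
  rail x mm -23.9 y mm 0.23 F rail 1.13 -0.32
t 9.9 p [0.5908 0.1542 0.0603] down [ 1.e-03 -6.e-04 -1.e+00] jaw deg 106.06 F [ 0.36  0.76 -1.43] M [-0.006 -0.025  0.011] w 0.0131 j [ 1.140e-01  4.640e-01  1.584e+00 -1.000e-03  1.092e+00 -1.737e+00]
  rail x mm -22.8 y mm 0.06 F rail -0.56 -0.63
```

Request:
{"op": "jog_arm", "data": {
  "targets": [
    {"tx": 0, "ty": 0, "tz": 0, "ax": 0, "ay": 0, "az": -4, "jaw": 0},
    {"tx": 0, "ty": 0, "tz": 0, "ax": 0, "ay": 0, "az": -4, "jaw": 0},
    {"tx": 0, "ty": 0, "tz": 0, "ax": 0, "ay": 0, "az": -1, "jaw": 0},
    {"tx": 0, "ty": 0, "tz": 0, "ax": 0, "ay": 0, "az": -1, "jaw": 0}
  ]
}}

```text
time_s: 10.3
tool_pos: [0.5905, 0.154, 0.0607]
ee_rot: [-1.937, 1.569, -0.266]
ft_force: [-0.1, 0.9, -1.8]
grip_width: 0.0136
```

```bash
python3 st.py 2
```

```text
t 10.3 p [0.5905 0.154  0.0607] down [ 2.2e-03 -6.0e-04 -1.0e+00] jaw deg 95.72 F [-0.07  0.9  -1.78] M [ 0.012 -0.015  0.019] w 0.0136 j [ 1.140e-01  4.630e-01  1.586e+00 -1.000e-03  1.091e+00 -1.556e+00]
  rail x mm -22.5 y mm 0.19 F rail -0.18 -0.88
t 10.4 p [0.5906 0.154  0.0607] down [ 2.1e-03 -6.0e-04 -1.0e+00] jaw deg 95.75 F [ 0.36  0.   -1.45] M [ 0.002  0.013 -0.025] w 0.0135 j [ 1.140e-01  4.630e-01  1.586e+00 -1.000e-03  1.091e+00 -1.557e+00]
  rail x mm -22.5 y mm 0.17 F rail -0.35 0.1
```

Request:
{"op": "jog_arm", "data": {
  "targets": [
    {"tx": 0, "ty": 0, "tz": 0, "ax": 0, "ay": 0, "az": -1, "jaw": 0},
    {"tx": 0, "ty": 0, "tz": 0, "ax": 0, "ay": 0, "az": -0.8, "jaw": 0}
  ]
}}

```text
time_s: 10.6
tool_pos: [0.5907, 0.1541, 0.0607]
ee_rot: [-1.902, 1.568, -0.263]
ft_force: [0.1, 0.3, -2.1]
grip_width: 0.0134
```

```bash
python3 st.py 1
```

```text
t 10.6 p [0.5907 0.1541 0.0607] down [ 2.2e-03 -6.0e-04 -1.0e+00] jaw deg 93.88 F [ 0.06  0.34 -2.13] M [ 0.016 -0.     0.02 ] w 0.0134 j [ 1.140e-01  4.630e-01  1.585e+00 -1.000e-03  1.091e+00 -1.524e+00]
  rail x mm -22.6 y mm 0.18 F rail -0.15 -0.31
t 10.65 p [0.5907 0.1541 0.0607] down [ 2.3e-03 -6.0e-04 -1.0e+00] jaw deg 93.86 F [ 0.75 -0.4  -1.88] M [-0.011 -0.035 -0.001] w 0.0135 j [ 1.140e-01  4.630e-01  1.585e+00 -1.000e-03  1.091e+00 -1.524e+00]
  rail x mm -22.6 y mm 0.13 F rail -0.61 0.59
```

Request:
{"op": "jog_arm", "data": {
  "targets": [
    {"tx": 0, "ty": 0, "tz": 0, "ax": 0, "ay": 0, "az": -1, "jaw": 0},
    {"tx": 0, "ty": 0, "tz": 0, "ax": 0, "ay": 0, "az": -1, "jaw": 0}
  ]
}}

```text
time_s: 10.85
tool_pos: [0.5908, 0.1544, 0.0607]
ee_rot: [-1.672, 1.568, -0.071]
ft_force: [0.9, 0.0, -1.6]
grip_width: 0.0134
```

```bash
python3 st.py 1; python3 look.py b
```

```text
t 10.85 p [0.5908 0.1544 0.0607] down [ 2.6e-03 -2.0e-04 -1.0e+00] jaw deg 91.72 F [ 0.85  0.05 -1.58] M [ 0.075 -0.028 -0.039] w 0.0134 j [ 1.140e-01  4.630e-01  1.585e+00 -1.000e-03  1.091e+00 -1.486e+00]
  rail x mm -22.8 y mm -0.04 F rail -0.83 0.19
t 10.9 p [0.5908 0.1544 0.0607] down [ 2.6e-03 -2.0e-04 -1.0e+00] jaw deg 91.7 F [-0.53  0.77 -1.57] M [ 0.119 -0.031 -0.018] w 0.0133 j [ 1.140e-01  4.630e-01  1.585e+00 -1.000e-03  1.091e+00 -1.486e+00]
  rail x mm -22.8 y mm -0.06 F rail 0.3 -0.88
t 11.0 p [0.5908 0.1543 0.0608] down [ 2.6e-03 -3.0e-04 -1.0e+00] jaw deg 91.8 F [-0.25  0.43 -1.86] M [ 0.108 -0.044  0.044] w 0.0133 j [ 1.140e-01  4.630e-01  1.585e+00 -1.000e-03  1.091e+00 -1.488e+00]
wrist peg_mid 0.71 [384.8, 402.8] [0.6976 0.2256 0.028 ]
wrist bands 0.9 [258.7, 188.1] [0.5601 0.1445 0.028 ]
top peg_mid 0.3 [427.3, 295.9]
side peg_mid 0.59 [251.3, 175.0]
```

View pics/b_w.png

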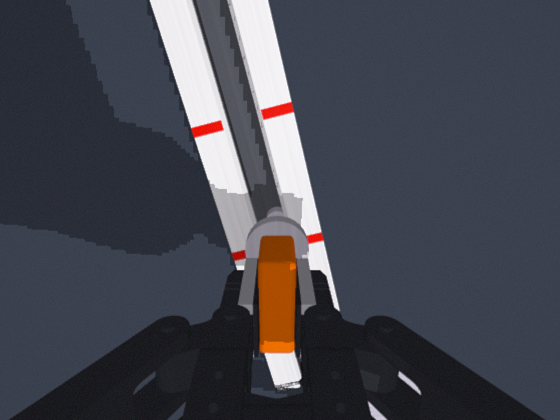

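Request:
{"op": "jog_arm", "data": {
  "targets": [
    {"tx": 0, "ty": 0, "tz": 0, "ax": 0, "ay": 0, "az": -1, "jaw": 0},
    {"tx": 0, "ty": 0, "tz": 0, "ax": 0, "ay": 0, "az": -0.8, "jaw": 0}
  ]
}}

```text
time_s: 11.65
tool_pos: [0.5909, 0.1545, 0.0608]
ee_rot: [-1.555, 1.568, 0.014]
ft_force: [0.8, 1.5, -1.6]
grip_width: 0.0134
```

```bash
python3 st.py 1
```

```text
t 11.65 p [0.5909 0.1545 0.0608] down [ 0.0027  0.     -1.    ] jaw deg 89.87 F [ 0.76  1.52 -1.61] M [ 0.261 -0.081 -0.015] w 0.0134 j [ 0.114  0.463  1.585 -0.     1.091 -1.454]
  rail x mm -22.9 y mm -0.17 F rail -1.15 -1.26
t 11.7 p [0.5909 0.1545 0.0608] down [ 0.0027  0.     -1.    ] jaw deg 89.85 F [ 0.19  0.86 -1.05] M [ 0.28  -0.12  -0.029] w 0.0134 j [ 0.114  0.463  1.585 -0.     1.091 -1.454]
  rail x mm -22.9 y mm -0.19 F rail -0.41 -0.77
```

The lateral force shows only the −x end of the foot touching the wall, so the notch lies slightly further along +x. I'll back off the turn, move +2.5 mm and retry.

Request:
{"op": "jog_arm", "data": {
  "targets": [
    {"tx": 0, "ty": 0, "tz": 0, "ax": 0, "ay": 0, "az": 6, "jaw": 0},
    {"tx": -0.26, "ty": -0.07, "tz": 0, "ax": 0, "ay": 0, "az": 0, "jaw": 0},
    {"tx": 0, "ty": 0, "tz": 0, "ax": 0, "ay": 0, "az": -3, "jaw": 0},
    {"tx": 0, "ty": 0, "tz": 0, "ax": 0, "ay": 0, "az": -2, "jaw": 0},
    {"tx": 0, "ty": 0, "tz": 0, "ax": 0, "ay": 0, "az": -1, "jaw": 0}
  ]
}}

```text
time_s: 12.2
tool_pos: [0.5874, 0.1535, 0.0606]
ee_rot: [-1.61, 1.569, -0.051]
ft_force: [0.4, 1.1, -1.5]
grip_width: 0.0134
```

```bash
python3 st.py 1
```

```text
t 12.2 p [0.5874 0.1535 0.0606] down [ 1.6e-03 -1.0e-04 -1.0e+00] jaw deg 89.35 F [ 0.43  1.09 -1.49] M [ 0.239 -0.122 -0.003] w 0.0134 j [ 0.113  0.457  1.594 -0.     1.089 -1.446]
  rail x mm -19.3 y mm -0.21 F rail -0.71 -0.93
t 12.25 p [0.5874 0.1535 0.0607] down [ 1.5e-03 -2.0e-04 -1.0e+00] jaw deg 89.36 F [-0.22  1.94 -1.43] M [ 0.293 -0.052  0.   ] w 0.0132 j [ 0.113  0.457  1.594 -0.     1.089 -1.446]
  rail x mm -19.3 y mm -0.17 F rail -0.33 -1.93
```

Request:
{"op": "jog_arm", "data": {
  "targets": [
    {"tx": 0, "ty": 0, "tz": 0, "ax": 0, "ay": 0, "az": 6, "jaw": 0},
    {"tx": -0.26, "ty": -0.07, "tz": 0, "ax": 0, "ay": 0, "az": 0, "jaw": 0},
    {"tx": 0, "ty": 0, "tz": 0, "ax": 0, "ay": 0, "az": -3, "jaw": 0},
    {"tx": 0, "ty": 0, "tz": 0, "ax": 0, "ay": 0, "az": -2, "jaw": 0},
    {"tx": 0, "ty": 0, "tz": 0, "ax": 0, "ay": 0, "az": -1, "jaw": 0}
  ]
}}

```text
time_s: 12.75
tool_pos: [0.5829, 0.1511, 0.0603]
ee_rot: [2.724, 1.567, -2.009]
ft_force: [-0.8, -0.4, -1.0]
grip_width: 0.0132
```

```bash
python3 st.py 1
```

```text
t 12.75 p [0.5829 0.1511 0.0603] down [-0.0014 -0.0031 -1.    ] jaw deg 88.8 F [-0.79 -0.44 -0.97] M [0.044 0.005 0.013] w 0.0132 j [ 0.112  0.451  1.604 -0.003  1.088 -1.437]
  rail x mm -14.3 y mm 0.89 F rail 0.88 0.21
t 12.8 p [0.5829 0.1511 0.0602] down [-0.0015 -0.0031 -1.    ] jaw deg 88.8 F [-0.27  0.58 -0.57] M [-0.031  0.037 -0.009] w 0.0136 j [ 0.112  0.451  1.604 -0.003  1.088 -1.437]
  rail x mm -14.3 y mm 0.89 F rail 0.1 -0.64
```

Request:
{"op": "jog_arm", "data": {
  "targets": [
    {"tx": -0.02, "ty": 0.07, "tz": 0, "ax": 0.15, "ay": 0, "az": -1, "jaw": 0},
    {"tx": 0, "ty": 0, "tz": 0, "ax": 0, "ay": 0, "az": -2, "jaw": 0}
  ]
}}

```text
time_s: 13.0
tool_pos: [0.5824, 0.1516, 0.0602]
ee_rot: [1.882, 1.569, -2.907]
ft_force: [0.2, 0.7, -2.0]
grip_width: 0.0136
```

```bash
python3 st.py 1
```

```text
t 13.0 p [0.5824 0.1516 0.0602] down [-2.e-03 -5.e-04 -1.e+00] jaw deg 85.58 F [ 0.24  0.65 -1.98] M [ 0.029 -0.    -0.009] w 0.0136 j [ 0.111  0.45   1.605 -0.     1.088 -1.382]
  rail x mm -14.0 y mm 0.29 F rail -0.41 -0.56
t 13.05 p [0.5824 0.1516 0.0602] down [-1.9e-03 -5.0e-04 -1.0e+00] jaw deg 85.52 F [-0.45 -0.24 -1.28] M [0.009 0.008 0.012] w 0.0134 j [ 0.111  0.45   1.605 -0.     1.088 -1.381]
  rail x mm -14.0 y mm 0.31 F rail 0.5 0.1
```

Request:
{"op": "jog_arm", "data": {
  "targets": [
    {"tx": 0, "ty": 0.02, "tz": 0, "ax": 0, "ay": 0, "az": -2, "jaw": 0},
    {"tx": 0, "ty": 0, "tz": 0, "ax": 0, "ay": 0, "az": -1.5, "jaw": 0},
    {"tx": 0, "ty": 0, "tz": 0, "ax": 0, "ay": 0, "az": -1.5, "jaw": 0}
  ]
}}

```text
time_s: 13.35
tool_pos: [0.5822, 0.1516, 0.0601]
ee_rot: [1.941, 1.568, -2.942]
ft_force: [0.1, -0.5, -2.0]
grip_width: 0.0136
```

```bash
python3 st.py 1
```

```text
t 13.35 p [0.5822 0.1516 0.0601] down [-2.3e-03 -5.0e-04 -1.0e+00] jaw deg 80.26 F [ 0.07 -0.5  -2.02] M [ 0.004  0.004 -0.017] w 0.0136 j [ 0.111  0.45   1.605 -0.     1.088 -1.29 ]
  rail x mm -13.8 y mm 0.2 F rail 0.07 0.5
t 13.4 p [0.5822 0.1516 0.0601] down [-2.2e-03 -4.0e-04 -1.0e+00] jaw deg 80.22 F [-0.01 -0.94 -1.71] M [-0.005  0.011 -0.052] w 0.013 j [ 0.111  0.45   1.605 -0.     1.088 -1.289]
  rail x mm -13.8 y mm 0.19 F rail 0.26 0.9
```

Request:
{"op": "jog_arm", "data": {
  "targets": [
    {"tx": 0, "ty": 0, "tz": 0, "ax": 0, "ay": 0, "az": -2, "jaw": 0},
    {"tx": 0, "ty": 0, "tz": 0, "ax": 0, "ay": 0, "az": -2, "jaw": 0},
    {"tx": 0, "ty": 0, "tz": 0, "ax": 0, "ay": 0, "az": -2, "jaw": 0},
    {"tx": 0, "ty": 0, "tz": 0, "ax": 0, "ay": 0, "az": -2, "jaw": 0}
  ]
}}

```text
time_s: 13.8
tool_pos: [0.5822, 0.1516, 0.0601]
ee_rot: [1.945, 1.568, -3.084]
ft_force: [-0.5, 0.4, -1.4]
grip_width: 0.0133
```

```bash
python3 st.py 1
```

```text
t 13.8 p [0.5822 0.1516 0.0601] down [-2.4e-03 -1.0e-04 -1.0e+00] jaw deg 71.89 F [-0.48  0.36 -1.44] M [-0.031  0.004 -0.02 ] w 0.0133 j [ 0.111  0.45   1.606  0.     1.088 -1.144]
  rail x mm -13.8 y mm 0.22 F rail 0.37 -0.48
t 13.85 p [0.5822 0.1516 0.0601] down [-2.4e-03 -2.0e-04 -1.0e+00] jaw deg 71.85 F [ 0.14  0.94 -1.85] M [-0.004 -0.03  -0.022] w 0.0132 j [ 0.111  0.45   1.606  0.     1.088 -1.143]
  rail x mm -13.8 y mm 0.23 F rail -0.39 -0.86
```

Still free at 34°. Continuing.

Request:
{"op": "jog_arm", "data": {
  "targets": [
    {"tx": 0, "ty": 0, "tz": 0, "ax": 0, "ay": 0, "az": -3, "jaw": 0},
    {"tx": 0, "ty": 0, "tz": 0, "ax": 0, "ay": 0, "az": -3, "jaw": 0},
    {"tx": 0, "ty": 0, "tz": 0, "ax": 0, "ay": 0, "az": -3, "jaw": 0},
    {"tx": 0, "ty": 0, "tz": 0, "ax": 0, "ay": 0, "az": -3, "jaw": 0}
  ]
}}

```text
time_s: 14.25
tool_pos: [0.5822, 0.1516, 0.0601]
ee_rot: [1.99, 1.568, 3.029]
ft_force: [-0.0, 1.6, -1.7]
grip_width: 0.0132
```

```bash
python3 st.py 1
```

```text
t 14.25 p [0.5822 0.1516 0.0601] down [-2.4e-03  3.0e-04 -1.0e+00] jaw deg 59.53 F [-0.03  1.57 -1.75] M [-0.039  0.028  0.025] w 0.0132 j [ 1.110e-01  4.500e-01  1.606e+00  1.000e-03  1.088e+00 -9.290e-01]
  rail x mm -13.7 y mm 0.26 F rail -0.4 -1.52
t 14.3 p [0.5822 0.1516 0.0601] down [-2.4e-03  3.0e-04 -1.0e+00] jaw deg 59.45 F [-0.63  0.37 -1.67] M [-0.014 -0.008  0.025] w 0.0133 j [ 1.110e-01  4.500e-01  1.606e+00  1.000e-03  1.088e+00 -9.270e-01]
  rail x mm -13.8 y mm 0.25 F rail 0.5 -0.53
```

Request:
{"op": "jog_arm", "data": {
  "targets": [
    {"tx": 0, "ty": 0, "tz": 0, "ax": 0, "ay": 0.1, "az": -3, "jaw": 0},
    {"tx": 0, "ty": 0, "tz": 0, "ax": 0, "ay": 0, "az": -3, "jaw": 0},
    {"tx": 0, "ty": 0, "tz": 0, "ax": 0, "ay": 0, "az": -3, "jaw": 0},
    {"tx": 0, "ty": 0, "tz": 0, "ax": 0, "ay": 0, "az": -3, "jaw": 0},
    {"tx": 0, "ty": 0, "tz": 0, "ax": 0, "ay": 0, "az": -3, "jaw": 0}
  ]
}}

```text
time_s: 14.8
tool_pos: [0.5822, 0.1515, 0.0601]
ee_rot: [2.064, 1.567, 2.837]
ft_force: [-0.1, -0.8, -2.3]
grip_width: 0.0132
```

```bash
python3 st.py 1
```

```text
t 14.8 p [0.5822 0.1515 0.0601] down [-0.004   0.0013 -1.    ] jaw deg 44.3 F [-0.09 -0.76 -2.33] M [-0.014 -0.013 -0.033] w 0.0132 j [ 0.11   0.451  1.605  0.002  1.09  -0.664]
  rail x mm -13.7 y mm 0.27 F rail 0.3 0.71
t 14.85 p [0.5822 0.1515 0.0601] down [-0.004   0.0013 -1.    ] jaw deg 44.21 F [ 0.02 -0.92 -1.92] M [-0.029 -0.002  0.02 ] w 0.0129 j [ 0.11   0.451  1.605  0.002  1.09  -0.663]
  rail x mm -13.7 y mm 0.28 F rail 0.23 0.89
```

Request:
{"op": "jog_arm", "data": {
  "targets": [
    {"tx": 0, "ty": 0, "tz": 0, "ax": 0, "ay": 0, "az": -3, "jaw": 0},
    {"tx": 0, "ty": 0, "tz": 0, "ax": 0, "ay": 0, "az": -3, "jaw": 0},
    {"tx": 0, "ty": 0, "tz": 0, "ax": 0, "ay": 0, "az": -3, "jaw": 0},
    {"tx": 0, "ty": 0, "tz": 0, "ax": 0, "ay": 0, "az": -3, "jaw": 0}
  ]
}}

```text
time_s: 15.25
tool_pos: [0.5822, 0.1515, 0.0601]
ee_rot: [2.078, 1.567, 2.641]
ft_force: [-0.4, 0.0, -2.3]
grip_width: 0.0135
```

```bash
python3 st.py 1
```

```text
t 15.25 p [0.5822 0.1515 0.0601] down [-0.0037  0.002  -1.    ] jaw deg 32.26 F [-0.43  0.04 -2.25] M [ 0.009  0.038 -0.02 ] w 0.0135 j [ 0.11   0.451  1.605  0.003  1.089 -0.455]
  rail x mm -13.7 y mm 0.3 F rail 0.4 -0.16
t 15.3 p [0.5822 0.1515 0.0601] down [-0.0037  0.0021 -1.    ] jaw deg 32.17 F [ 0.33  0.24 -2.09] M [-0.05  -0.001  0.014] w 0.0136 j [ 0.109  0.451  1.605  0.003  1.089 -0.453]
  rail x mm -13.7 y mm 0.31 F rail -0.38 -0.13
```

Request:
{"op": "jog_arm", "data": {
  "targets": [
    {"tx": 0, "ty": 0, "tz": 0, "ax": 0, "ay": -0.2, "az": -3.3, "jaw": 0},
    {"tx": 0, "ty": 0, "tz": 0, "ax": 0, "ay": 0, "az": -3.3, "jaw": 0},
    {"tx": 0, "ty": 0, "tz": 0, "ax": 0, "ay": 0, "az": -3.3, "jaw": 0},
    {"tx": 0, "ty": 0, "tz": 0, "ax": 0, "ay": 0, "az": -3.2, "jaw": 0},
    {"tx": 0, "ty": 0, "tz": 0, "ax": 0, "ay": 0, "az": -3, "jaw": 0}
  ]
}}

```text
time_s: 15.8
tool_pos: [0.5821, 0.1515, 0.0601]
ee_rot: [1.092, 1.569, 1.375]
ft_force: [-0.6, -0.6, -2.0]
grip_width: 0.013
```

```bash
python3 st.py 2
```

```text
t 15.8 p [0.5821 0.1515 0.0601] down [ 4.e-04  2.e-03 -1.e+00] jaw deg 16.22 F [-0.61 -0.64 -1.98] M [-0.029  0.029 -0.032] w 0.013 j [ 0.11   0.448  1.609  0.002  1.084 -0.174]
  rail x mm -13.7 y mm 0.3 F rail 0.76 0.44
t 15.9 p [0.5821 0.1515 0.0601] down [ 4.e-04  2.e-03 -1.e+00] jaw deg 16.32 F [-0.24  0.55 -1.86] M [ 0.007  0.007 -0.016] w 0.0136 j [ 0.11   0.448  1.609  0.002  1.084 -0.176]
  rail x mm -13.7 y mm 0.33 F rail 0.08 -0.6
```

Square across the slot. I'll set it down and release partially so the fingers stay clear of everything.

Request:
{"op": "jog_arm", "data": {
  "targets": [
    {"tx": 0, "ty": 0, "tz": -0.14, "ax": 0, "ay": 0, "az": 0, "jaw": 0},
    {"tx": 0, "ty": 0, "tz": 0, "ax": 0, "ay": 0, "az": 0, "jaw": 0},
    {"tx": 0, "ty": 0, "tz": 0, "ax": 0, "ay": 0, "az": 0, "jaw": 0.7},
    {"tx": 0, "ty": 0, "tz": 0, "ax": 0, "ay": 0, "az": 0, "jaw": 0.7},
    {"tx": 0, "ty": 0, "tz": 0, "ax": 0, "ay": 0, "az": 0, "jaw": 0.7},
    {"tx": 0, "ty": 0, "tz": 0, "ax": 0, "ay": 0, "az": 0, "jaw": 0.7},
    {"tx": 0, "ty": 0, "tz": 0, "ax": 0, "ay": 0, "az": 0, "jaw": 0.7}
  ]
}}

```text
time_s: 16.6
tool_pos: [0.5835, 0.1516, 0.06]
ee_rot: [0.303, 1.567, 0.594]
ft_force: [0.2, 0.5, -0.1]
grip_width: 0.0601
```

```bash
python3 st.py 1
```

```text
t 16.6 p [0.5835 0.1516 0.06  ] down [ 0.0035  0.0024 -1.    ] jaw deg 16.7 F [ 0.25  0.46 -0.09] M [-0.012 -0.002  0.007] w 0.0601 j [ 0.11   0.449  1.607  0.002  1.081 -0.183]
  rail x mm -15.1 y mm 0.58 F rail -0.36 -0.37
t 16.65 p [0.5836 0.1517 0.06  ] down [ 0.0035  0.0023 -1.    ] jaw deg 16.7 F [-0.6   0.54  0.01] M [-0.021  0.029 -0.006] w 0.0592 j [ 0.11   0.449  1.607  0.002  1.081 -0.183]
  rail x mm -15.1 y mm 0.55 F rail 0.42 -0.68
```

Request:
{"op": "jog_arm", "data": {
  "targets": [
    {"tx": 0, "ty": 0, "tz": 1.5, "ax": 0, "ay": 0, "az": 0, "jaw": 0.7},
    {"tx": 0, "ty": 0, "tz": 2.5, "ax": 0, "ay": 0, "az": 0, "jaw": 0.7},
    {"tx": 0, "ty": 0, "tz": 3, "ax": 0, "ay": 0, "az": 0, "jaw": 0.7},
    {"tx": 0, "ty": 0, "tz": 3, "ax": 0, "ay": 0, "az": 0, "jaw": 0.7},
    {"tx": -1.5, "ty": 0, "tz": 3, "ax": 0, "ay": 0, "az": 0, "jaw": 0.7},
    {"tx": -3, "ty": -2, "tz": 2, "ax": 0, "ay": 0, "az": 0, "jaw": 0.7},
    {"tx": -3, "ty": -2, "tz": 0, "ax": 0, "ay": 0, "az": 0, "jaw": 0.7},
    {"tx": 0, "ty": 0, "tz": 0, "ax": 0, "ay": 0, "az": 0, "jaw": 0.7}
  ]
}}

```text
time_s: 17.45
tool_pos: [0.506, 0.1108, 0.2229]
ee_rot: [-0.073, 1.562, 0.22]
ft_force: [0.4, 0.0, -0.4]
grip_width: 0.0596
```

```bash
python3 look.py c
python3 - <<'E'
from h import *
s=wrist(); hsv=cv2.cvtColor(s["image"],cv2.COLOR_BGR2HSV)
m=(hsv[...,1]>140)&(hsv[...,2]>100)&(hsv[...,0]>=3)&(hsv[...,0]<24)
n,l,st,ce=cv2.connectedComponentsWithStats(m.astype(np.uint8))
if n>1:
    i=1+st[1:,4].argmax(); v,u=np.nonzero(l==i); P=np.array([wd(s,a,b) for a,b in zip(u,v)]); zt=np.percentile(P[:,2],90); P=P[abs(P[:,2]-zt)<.004]
    print(ce[i],zt,cv2.minAreaRect((P[:,:2]*1000).astype(np.float32)))
for c in("top","side"):
    s=env.snapshot(c)
    for n in ("masher","ramekin","funnel","casserole"):
        r=env.tip_of(n,c)
        if r: print(c,n,w(s,*r[0]["xy"],.01).round(3))
E
```

```text
t 17.55 p [0.5098 0.1119 0.224 ] down [ 0.0142  0.0032 -0.9999] jaw deg 16.83 F [ 1.51 -0.4   0.81] M [-0.014 -0.02   0.036] w 0.0598 j [ 0.049  0.09   1.69   0.003  1.347 -0.246]
wrist peg_mid 0.63 [366.2, 156.8] [0.5899 0.1507 0.028 ]
wrist slot_entry 0.68 [435.2, 153.7] [0.6516 0.1722 0.028 ]
wrist bands 0.74 [333.8, 151.7] [0.5589 0.1464 0.028 ]
wrist rail_end 0.64 [218.1, 149.7] [0.4544 0.117  0.028 ]
side peg_mid 0.58 [249.3, 174.4]
[375.39804241 163.43637847] 0.0871769896513995 ((581.8468017578125, 154.15145874023438), (14.508611679077148, 39.20130920410156), 16.721132278442383)
top masher [0.719 0.233 0.01 ]
top ramekin [0.775 0.055 0.01 ]
top funnel [0.442 0.382 0.01 ]
top casserole [ 0.744 -0.17   0.01 ]
side masher [0.718 0.243 0.01 ]
side ramekin [0.768 0.062 0.01 ]
side funnel [0.429 0.388 0.01 ]
side casserole [ 0.747 -0.176  0.01 ]
```

View pics/c_w.png

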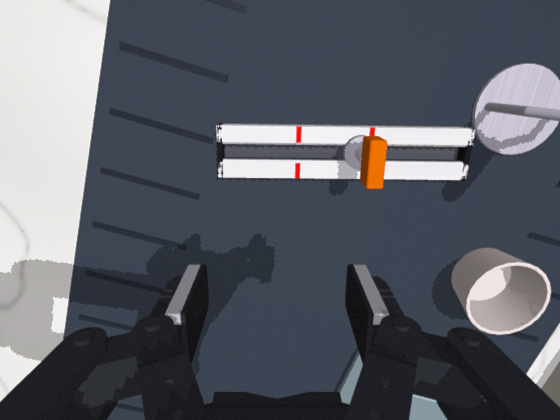

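View pics/c_side.png

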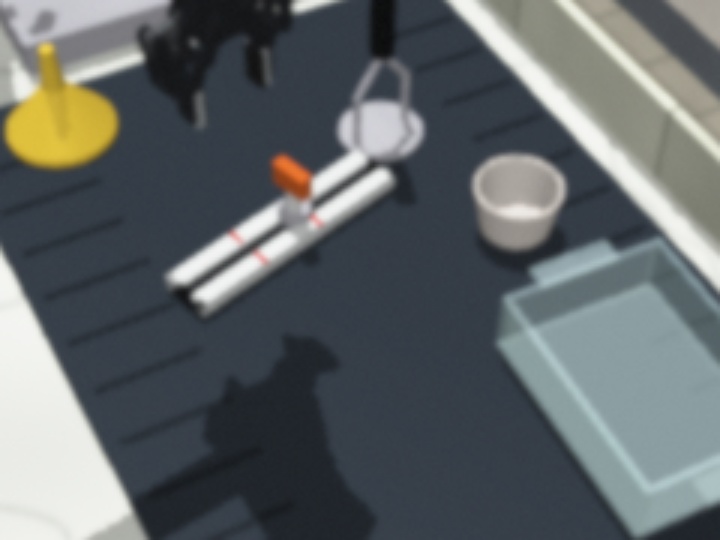

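The peg stands upright with its bar across the slot, between the bands: at (375,163) in the wrist view and (291,176) in the side crop. The bar top is at z 0.087 m, as expected with the foot on the channel floor, and the bar is within 1° of square. The gripper is clear and the neighbours haven't moved.

```bash
python3 -c "
from h import *
rep(); print(env.close_job())"
```

```text
t 18.55 p [0.5092 0.112  0.2219] down [ 0.0101  0.0028 -0.9999] jaw deg 16.86 F [-0.43  0.08  0.03] M [-0.035  0.03   0.038] w 0.0598 j [ 0.049  0.094  1.691  0.002  1.347 -0.246]
the job is handed in; nothing more can be done
None
```

The peg is locked crosswise in the rail between the red bands and released, and I handed the job in at about 18.6 s of the 72 s allowed. The hand-in reports no verdict.

**What I did:** I gripped the peg by its orange bar and lowered the foot into the slot about 62 mm from the rail's centre. I then slid it to the bands and turned it gently. The first two tries touched one wall at 16–17°, with about 1–2 N at the wrist. At about 14 mm before the rail's centre the foot turned the full 90° freely, and I set it down and let go.

**Last checks:**
- **Bar angle:** within 1° of square across the slot.
- **Foot height:** the bar top is at z = 0.087 m, which puts the foot on the channel floor under the lips.
- **Upright:** the peg stands straight in the wrist and side views.
- **Robot:** the gripper is clear, with no force at the wrist.
- **Other things:** the masher, ramekin, funnel and casserole read within about 13 mm of where they started, which is the scatter of the network readings. I did not re-measure the mug and brush; the arm passed only over open drainer beside them.

**Disagreements:**
- **Foot on the channel floor:** touching it gave a brief 15 N peak.
- **Peg's place along the slot:** estimates differed by a few millimetres. The gripper read −14 to −15 mm, the bar fit about −14 mm and the network about −21 mm. All are inside the limit of −34 mm.
- **Peg's place across the slot:** the final bar fit put it about 2.5 mm off the slot's centre line, against 0.3 mm from the gripper before release. The limit is 5 mm.

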